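Click the tool carousel on, draw the ring mandrel and hold it level

TASK

Turn the tool carousel one click counter-clockwise (seen from above), so that the plain steel ring mandrel comes to the gap in the guard rail, and let it click in. Then draw the mandrel out of its socket, turn it level and hold it still with its middle over the soldering board, all of it at least 10 cm above the board, ready for a ring to be slid on; finish while still holding it there. Leave the other two tools in their sockets and the things on the bench where they are.

Things in the scene. Friction and masses are not known exactly. Their poses are not given: they have to be found in the camera images.
- stand: fixed stand of the tool carousel: dark disc 300 mm across, 10 mm thick, origin at its centre on the bench. Its x axis (within 0.45 rad of world x) points to the gap in the guard rail. The rail, an 8 mm bar 166 mm up and 131 mm from the axis, spans 40 to 148 degrees off x on both sides, on posts 144 mm from the axis; it blocks tools under it: they can be drawn only at the gap
- turret (a joint): turn of the six-socket turret about the stand's vertical axis, rad, growing counter-clockwise seen from above. Sprung clicks (about 0.15 N m to get over, pulling home by itself over the last 0.3 rad) at 0 (start), 1.047 (next) and 2.094; stops at -0.12 and 2.2
- turret_grip (a point): grip point of the dark bar handle on the turret's axis, 130 mm above the bench. The bar is 48 mm long along this frame's x, 14 mm wide along y, from 100 to 145 mm above the bench; the frame turns with the turret. The sockets around it: 17 mm square, 55 mm deep, mouths 60 mm from the axis and 72 mm up, leaning outward 32 degrees from vertical
- mandrel: plain steel ring mandrel, the longest tool: 160 mm, 0.14-0.28 kg, tapered 12 to 17 mm, then a round handle 20 mm thick from z = +21 to +80 mm. Origin at mid-length; z points from tip (-80) to handle end (+80); mass centre about z = +15. It starts tip down, 53 mm deep in the socket 60 degrees clockwise of the gap (seen from above), leaning outward 35 degrees from vertical
- mandrel_socket (a point): point on the turret where the mandrel's origin lies while it is fully home in its socket; turns with the turret
- mandrel_tip (a point): thin end of the mandrel, on its axis
- mandrel_butt (a point): handle end of the mandrel, on its axis
- burnisher: another tool, in the socket that is at the gap at the start: thin 12 mm steel shaft with a mushroom-shaped wooden handle up to 32 mm across, 130 mm long, origin at mid-length, z to the handle. To be left in its socket.
- burnisher_socket (a point): point on the turret where the burnisher's origin lies while it is in its socket
- punch: another tool, two clicks from the gap: 12 mm steel rod with a 26 mm ball on its upper end, 130 mm long, origin at mid-length, z to the ball. To be left in its socket.
- punch_socket (a point): point on the turret where the punch's origin lies while it is in its socket
- board: pale soldering board lying fixed on the bench to the robot's left of the carousel: 150 (x) x 130 (y) x 20 mm, origin at the centre of its underside
- jar: glass jar with a lid, 72 mm across, 85 mm high, loose; to be left alone. Origin: centre of its underside.
- coil: flat coil of brass wire, 97 mm across, 20 mm high, loose; to be left alone. Origin: centre of its underside.
- hammer: hammer lying flat, about 220 mm long, 28 mm high, loose; to be left alone. Origin: centre of its underside (mid-length of the tool).
- block: plain steel disc (bench block), 76 mm across, 22 mm high, loose; to be left alone. Origin: centre of its underside.
- pliers: pliers lying flat, about 130 mm long, 12 mm high, loose; to be left alone. Origin: centre of its underside (mid-length of the tool).
- spool: small spool, 34 mm across, 28 mm high, loose; to be left alone. Origin: centre of its underside.
- pot: white pot with a wooden lid, 60 mm across, 66 mm high, loose; to be left alone. Origin: centre of its underside.
There are look-alikes about, which are no part of the job. What is shaped like the mandrel but orange or turquoise is not meant.

How it is judged (in metres and radians):
On the way, in this order (a step that is already met when the one before it is completed fails the run):
1. the carousel has clicked one position on, with the mandrel still home in its socket (value of joint turret between 0.95 and 1.15 rad and velocity of joint turret between -0.1 and 0.1 rad/s and distance between mandrel and mandrel_socket below 0.012 m), for 0.2 s.
2. the mandrel is gripped and drawn clear of its socket (distance between mandrel and mandrel_socket above 0.065 m and contact force between the fingers and mandrel above 0.5 N), for 0.1 s.
At the end, for the whole second after the job is handed in: Turret at rest at 0.95-1.15 rad; fingers hold the mandrel still, within 15 degrees of level, its middle over the board, both ends over 115 mm above the bench (95 mm above the board), touching neither carousel nor board; other tools home and loose things unmoved within 30 mm (value of joint turret between 0.95 and 1.15 rad and velocity of joint turret between -0.1 and 0.1 rad/s and angle between mandrel's own z axis and vertical between 1.311 and 1.831 rad and height (world z) of each of mandrel_tip, mandrel_butt above 0.115 m and x of mandrel in the frame of board between -0.075 and 0.075 m and y of mandrel in the frame of board between -0.065 and 0.065 m and contact force between the fingers and mandrel above 0.5 N and contact force between mandrel and stand below 0.2 N and contact force between mandrel and board below 0.2 N and linear speed of mandrel below 0.03 m/s and angular speed of mandrel below 0.2 rad/s and distance between burnisher and burnisher_socket below 0.03 m and distance between punch and punch_socket below 0.03 m and distance of each of jar, coil, hammer, block, pliers, spool, pot from where it was at the start of the episode below 0.03 m); the arm keeps its last pose, push and grip.
It fails at once if another tool is pulled more than 30 mm out of its socket (distance between burnisher and burnisher_socket above 0.03 m or distance between punch and punch_socket above 0.03 m).
It fails at once if a loose thing on the bench is moved more than 30 mm (distance of any of jar, coil, hammer, block, pliers, spool, pot from where it was at the start of the episode above 0.03 m).
It also fails if it takes over 51 s, if anything falls off the work surface, if the arm or the gripper's body presses on something with over 40 N, if the wrist force passes 120 N, or if a joint passes its speed limit or range.

ROBOT

A 6-joint arm with a two-finger parallel gripper is mounted at the origin on the work surface. World frame = base frame: x ahead of the robot, y to its left, z up, the work surface at z = 0. Lengths are in m, angles in degrees, forces in N, time in s.
With the tool pointing down it reaches from about 0.25 to 0.725 m from the base axis. Payload 9.7 kg.
Tool frame: the origin (TCP) lies at the very end of the fingers, on their centre line; the grasp point (between the pads) lies 19 mm behind it; z points along the fingers, y is the line along which they close (so a half turn about z gives the same grasp; the last joint's range is limited). The gripper opens to 85 mm and grips with 20 to 120 N. Pads are 22 mm wide; open, the fingers measure 114 mm over their backs; the gripper's body (76 mm by 85 mm) begins 54 mm behind the grasp point. The pads swing forward as they close: fully open they stand 13 mm farther back than shut.
Start: joints at [68.755, 4.979, 10.078, 95.1, 0, 90], TCP at [0.199, 0.513, 0.231] pointing down, gripper open.
Joint ranges: [-179.16, 179.16], [-48.56, 103.87], [-65.8, 70.77], [-126.05, 130.52], [-82.76, 87.17], [-180, 180]. Speed limits (degrees/s): [127.2, 127.2, 147.25, 180, 180, 180].

INTERFACE

Orientations are given as [roll, pitch, yaw] about the fixed x, y, z axes, in that order (R = Rz(yaw) Ry(pitch) Rx(roll)).
In Python, from workcell import bot gives the robot as it stands.
- The arm moves only by the tool step_arm, never from a script. Its argument "targets" is a list of rows, each a list of 3 entries, a list of its own where there are three numbers: the opening, from 0 (shut) to 1 (fully open), then the shift along the world's x, y, z in mm, then the turn, a rotation vector about the world's x, y, z in rad. In form: [[grip, [tx, ty, tz], [wx, wy, wz]], ...]. A call has 1 to 8 rows; each row is the pose to reach, as a shift and turn from the pose commanded when the call began; what a row does not reach only later rows make up. A row lasts 1/10 s, in which the tool goes at most 50 mm and 8.59 degrees, less where a joint would pass 70% of its speed; a pose out of reach is approached as far as the arm can. A call with a gripper value outside its range is refused whole. The fingers move at their own pace and stop on an object; "force" is the grip in N (left out, the last holds). Time passes only in rows, so rows that repeat a pose let the fingers close. It gives the time, the measured TCP pose, the force, the opening and the grip force at its end, in the units of the state.
- bot.get_obs(): the state, without advancing time (a new reading comes with each control period).
- bot.camera(name): name is "side" or "top"; returns (picture, depth): 420x560x3 uint8, red, green, blue; 420x560 float32, m along the optical axis (not along the pixel's ray), 0 where there is no reading.
- bot.camera_params(name): a dict with "K" (3x3 intrinsics, pixels), "k1" (the pictures are not rectified: a ray, as slopes to the right and down, at radius r is drawn at 1 + k1 r^2 times it, then the intrinsics apply), "R" (3x3) and "t" (3): a world point X has camera coordinates R X + t. Camera axes: x right, y down, z forward; pixel columns grow to the right and rows downward; lengths in m; the calibration is good to about 2 mm. A picture is of the moment at which its call begins. camera_params takes no time and is no camera call.
- bot.job_done(): hands the job in; it is judged then, once.
The state is a dict: "time": time; "q": joint angles; "qd": joint speeds; "joint_efforts": joint torques, N m; "ee_pos": TCP position; "tcp_rot": TCP orientation; "wrist_force": force on the tool from outside, world axes, zero at the start; "torque": the same for the moment, N m; "opening": finger opening in m; "grasp_force": force on a finger pad.
Only numpy, scipy, OpenCV 4.12 (cv2) and the standard library are available. Lean on these libraries where they do the work, as an engineer would, in place of code of your own. Each camera call takes 0.05 s, during which the arm holds its last target. There are 200 camera calls.

## Working session

There is one attempt and no reset: what is moved stays moved. The work goes in short steps, Python scripts to look and compute and a tool call to move; the robot and the scene stay as the last step left them, time stands still between calls to the robot, and variables do not carry over. Pictures are saved under pics/ and viewed, at most 10 in all, crops included, and the job is handed in when it is done.

Besides the shell and the picture viewer there is one more tool, called after "Emit:" as a command line: name --argument value ..., lists and objects as JSON in quotes. step_arm: Moves the arm, as the interface text tells. Its arguments: {"type":"object","properties":{"targets":{"type":"array","items":{"type":"array"}},"force":{"type":"number"}},"required":["targets"]}

```bash
ls; mkdir -p pics
cat > h.py <<'E'
import numpy as np,cv2
from workcell import bot
def ray(c,uv):
    p=bot.camera_params(c);K=np.array(p['K'],float);R=np.array(p['R']);t=np.array(p['t'])
    d=np.array([p['k1'],0,0,0,0],float)
    n=cv2.undistortPoints(np.array([[uv]],float),K,d)[0,0]
    return -R.T@t, R.T@np.array([n[0],n[1],1.0])
def onz(c,uv,z):
    o,d=ray(c,uv);return o+d*(z-o[2])/d[2]
def atd(c,uv,dep):
    o,d=ray(c,uv);return o+d*dep
def proj(c,X):
    p=bot.camera_params(c);r=cv2.Rodrigues(np.array(p['R'],float))[0]
    return cv2.projectPoints(np.array(X,float).reshape(-1,1,3),r,np.array(p['t'],float),np.array(p['K'],float),np.array([p['k1'],0,0,0,0],float))[0][:,0]
def snap(c,n):
    a,d=bot.camera(c);cv2.imwrite(f'pics/{n}.png',a[:,:,::-1]);np.save(f'pics/{n}.npy',d);return a,d
E
python3 - <<'E'
from h import *
a,_=snap('top','t0');b,_=snap('side','s0')
for c in('top','side'):print(bot.camera_params(c))
print(bot.get_obs())
E
```

```text
pics
{'K': array([[497.91421282,   0.        , 287.95568816],
       [  0.        , 497.91421282, 206.49824845],
       [  0.        ,   0.        ,   1.        ]]), 'k1': -0.08600280667776293, 'R': array([[-0.02154566, -0.99958132, -0.01931227],
       [-0.99470198,  0.02337461, -0.10010797],
       [ 0.10051747,  0.01705306, -0.99478914]]), 't': array([-0.12202709,  0.52073423,  1.48075231])}
{'K': array([[475.26951869,   0.        , 274.27042598],
       [  0.        , 475.26951869, 210.7233499 ],
       [  0.        ,   0.        ,   1.        ]]), 'k1': -0.09899881527541192, 'R': array([[ 0.96058391, -0.27774443, -0.01168716],
       [-0.18273276, -0.59918489, -0.77947816],
       [ 0.20949294,  0.7508898 , -0.62632037]]), 't': array([-0.52163202,  0.09228856,  1.49473524])}
{'time': 0.1, 'q': array([ 6.87554251e+01,  5.00945248e+00,  1.00367489e+01,  9.50986356e+01,
       -2.42691268e-04,  9.00003610e+01]), 'qd': array([-0.01498867, -0.10261172,  0.07469908, -0.01080265,  0.10512219,
        0.03670283]), 'joint_efforts': array([ 4.96841676e-04, -5.21561337e+01,  4.65655267e+01,  1.60675828e-02,
        4.93019991e-05, -2.62252547e-05]), 'ee_pos': array([0.1992172 , 0.51242648, 0.23061942]), 'tcp_rot': array([-1.79928661e+02,  2.43140615e-04,  1.58755064e+02]), 'wrist_force': array([-0.57865889,  0.23405864,  0.16239572]), 'torque': array([-0.03424434,  0.01285873, -0.01216027]), 'grasp_force': 0.0, 'opening': 0.08521816465236044}
```

View pics/t0.png

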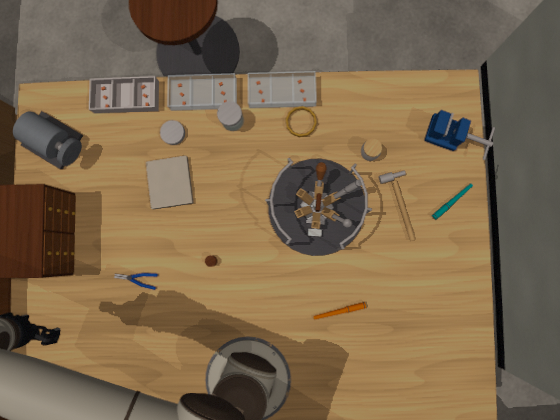

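View pics/s0.png

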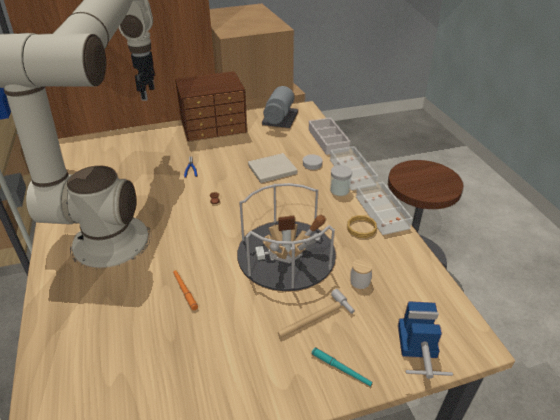

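Top view: the carousel is centred at about (319,207), with the burnisher (wooden) at (321,172). The candidates for the mandrel are the grey tool at (347,187) on the carousel, the orange one at (341,311) and the turquoise one at (453,201). Only the grey one is plain steel and 60° clockwise of the gap. I'll confirm this in one crop and measure.

Run:
```python
from h import *
a=cv2.imread('pics/t0.png');b=cv2.imread('pics/s0.png')
A=cv2.resize(a[145:270,255:385],None,fx=4,fy=4,interpolation=cv2.INTER_CUBIC)
B=cv2.resize(b[175:295,230:345],None,fx=2.6,fy=2.6,interpolation=cv2.INTER_CUBIC)
o=np.zeros((500,800,3),np.uint8);o[:500,:520]=A[:500,:520];B=B[:500,:280];o[:B.shape[0],520:520+B.shape[1]]=B
cv2.imwrite('pics/c0.png',o)
# disc: dark pixels
g=cv2.cvtColor(a,cv2.COLOR_BGR2HSV);m=((g[...,2]<95)&(g[...,1]<90)).astype(np.uint8);w=np.zeros_like(m);w[150:265,260:380]=1;m&=w
n,l,s,c=cv2.connectedComponentsWithStats(m);i=1+np.argmax(s[1:,4]);print(s[i],c[i])
pts=np.argwhere(l==i)[:,::-1].astype(np.float32);h=cv2.convexHull(pts)[:,0]
P=np.array([onz('top',p,.010)[:2] for p in h]);print(cv2.fitEllipse(P.astype(np.float32)*1000),cv2.minEnclosingCircle(P.astype(np.float32)))
# depth points in the carousel region above .05
d=np.load('pics/t0.npy');Q=[]
for v in range(150,262):
  for u in range(265,375):
    if d[v,u]>0: Q.append([u,v,*atd('top',(u,v),d[v,u]),*a[v,u]])
Q=np.array(Q);np.save('pics/Q.npy',Q)
r=Q[(Q[:,4]>.157)&(Q[:,4]<.176)];print(len(r),cv2.minEnclosingCircle(r[:,2:4].astype(np.float32)))
# board
m=((g[...,2]>150)&(g[...,1]<70)).astype(np.uint8);w[:]=0;w[145:220,135:205]=1;m&=w
n,l,s,c=cv2.connectedComponentsWithStats(m);i=1+np.argmax(s[1:,4]);print(s[i],c[i])
R=cv2.minAreaRect(np.array([onz('top',p,.02)[:2]*1000 for p in np.argwhere(l==i)[:,::-1].astype(float)],np.float32));print(R)
```

```text
[ 267  159   98   97 5404] [315.50758697 206.52720207]
((518.98583984375, -219.34259033203125), (292.51715087890625, 299.7301940917969), 59.060855865478516) ((0.5218452215194702, -0.22199326753616333), 0.15322569012641907)Traceback (most recent call last):
  File "<stdin>", line 16, in <module>
  File "h.py", line 11, in atd
    o,d=ray(c,uv);return o+d*dep
        ~~~^^^^^^
  File "h.py", line 4, in ray
    p=bot.camera_params(c);K=np.array(p['K'],float);R=np.array(p['R']);t=np.array(p['t'])
ValueError: time passes only in moves, steps and waits
```

View pics/c0.png

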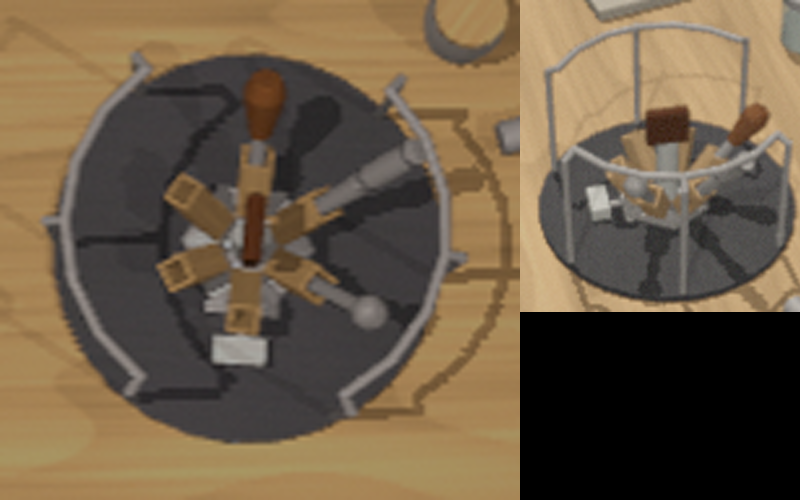

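The crop shows the grey mandrel with its stepped handle at crop (375,180), about px (349,190), two-thirds of a quadrant clockwise of the burnisher. The ball punch is at (347,222) and the brown bar handle at (319,202). The rail's gap is at the top (+x). The mandrel's identity is confirmed.

```bash
python3 - <<'E'
s=open('h.py').read().replace("def ray(c","P={c:bot.camera_params(c) for c in('top','side')}\ndef ray(c",1).replace("p=bot.camera_params(c)","p=P[c]")
open('h.py','w').write(s)
E
python3 - <<'E'
from h import *
a=cv2.imread('pics/t0.png');g=cv2.cvtColor(a,cv2.COLOR_BGR2HSV);d=np.load('pics/t0.npy')
U=[(u,v) for v in range(150,262) for u in range(265,375)]
Q=np.array([[u,v,*atd('top',(u,v),d[v,u])] for u,v in U])
def circ(X):
    A=np.c_[2*X,np.ones(len(X))];s=np.linalg.lstsq(A,(X**2).sum(1),rcond=None)[0];return s[:2],np.sqrt(s[2]+s[:2]@s[:2])
C=np.array([.521,-.2205])
r=Q[(Q[:,4]>.150)&(Q[:,4]<.18)&(np.hypot(*(Q[:,2:4]-C).T)>.11)];print('rail',len(r),circ(r[:,2:4]),np.median(r[:,4]))
C=circ(r[:,2:4])[0]
ang=np.sort(np.degrees(np.arctan2(*(r[:,2:4]-C).T[::-1])));k=np.argsort(np.diff(ang))[-3:];print([(ang[i],ang[i+1]) for i in k])
hs=g[Q[:,1].astype(int),Q[:,0].astype(int)]
b=Q[(Q[:,4]>.13)&(Q[:,4]<.155)&(np.hypot(*(Q[:,2:4]-C).T)<.04)];R=cv2.minAreaRect((b[:,2:4]*1000).astype(np.float32));print('bar',len(b),R,np.median(b[:,4]),np.linalg.eigh(np.cov(b[:,2:4].T))[1][:,1],b[:,2:4].mean(0))
# mandrel: points right of centre in top, azimuth sector
rel=Q[:,2:4]-C;az=np.degrees(np.arctan2(rel[:,1],rel[:,0]));rr=np.hypot(*rel.T)
for nm,lo,hi in(('mandrel',-75,-40),('burn',-15,20),('punch',-135,-100)):
    m=Q[(az>lo)&(az<hi)&(Q[:,4]>.075)&(Q[:,4]<.25)&(rr>.06)]
    if nm=='mandrel':
        q=rr[(az>lo)&(az<hi)&(Q[:,4]>.075)&(Q[:,4]<.25)&(rr>.06)]
    c=m[:,2:].mean(0);u=np.linalg.svd(m[:,2:]-c)[2][0];u*=np.sign(u[2]);print(nm,len(m),c,u,'lean',np.degrees(np.arccos(u[2])),'az',np.degrees(np.arctan2(u[1],u[0])),m[:,4].max(),m[np.argmax(m[:,4])])
m=((g[...,2]>140)&(g[...,1]<75)).astype(np.uint8);w=np.zeros_like(m);w[145:220,135:205]=1;m&=w
n,l,s,c=cv2.connectedComponentsWithStats(m);i=1+np.argmax(s[1:,4]);print(s[i],c[i])
print('board',cv2.minAreaRect(np.array([onz('top',p,.02)[:2]*1000 for p in np.argwhere(l==i)[:,::-1].astype(float)],np.float32)))
E
```

```text
rail 646 (array([ 0.51671989, -0.21810439]), np.float64(0.13067164905739903)) 0.16899326773096257
[(np.float64(-89.08810271588862), np.float64(-87.81676381542984)), (np.float64(-95.09913751362723), np.float64(-93.69305716711908)), (np.float64(-44.72963219366412), np.float64(31.52089319784145))]
bar 91 ((518.0307006835938, -218.70787048339844), (13.979776382446289, 47.74489974975586), 84.72611999511719) 0.14491705035857816 [-0.99360813  0.11288435] [ 0.51717117 -0.21847502]
mandrel 270 [ 0.56627058 -0.31403229  0.14046024] [ 0.4070181  -0.47285396  0.78150201] lean 38.60169519971819 az -49.2791460894281 0.17652828880753946 [ 3.52000000e+02  1.69000000e+02  6.01552613e-01 -3.13828258e-01
  1.76528289e-01]
burn 163 [ 0.60640598 -0.22847502  0.11838666] [ 0.61323673 -0.0833518   0.78548914] lean 38.23405976589919 az -7.740270884871565 0.14112184456458632 [ 3.24000000e+02  1.67000000e+02  6.15290658e-01 -2.39421759e-01
  1.41121845e-01]
punch 207 [ 0.46278215 -0.31123083  0.13910217] [-0.08511798 -0.61675326  0.78254095] lean 38.50618504920656 az -97.85774086557856 0.17788871871251666 [ 3.57000000e+02  2.28000000e+02  4.39659101e-01 -3.21570059e-01
  1.77888719e-01]
[ 146  156   46   53 1930] [168.27357513 181.77253886]
board ((604.3326416015625, 234.0460205078125), (148.344970703125, 127.30851745605469), 7.129602432250977)
```

Emit:
step_arm --targets '[[0.5,[160,-330,60],[0,0,0.257]],[0.5,[160,-330,60],[0,0,0.257]],[0.5,[160,-330,60],[0,0,0.257]],[0.5,[160,-330,60],[0,0,0.257]],[0.5,[160,-330,60],[0,0,0.257]],[0.5,[160,-330,60],[0,0,0.257]],[0.5,[160,-330,60],[0,0,0.257]],[0.5,[160,-330,60],[0,0,0.257]]]'

```text
time: 0.9
ee_pos: [0.3602, 0.1797, 0.292]
tcp_rot: [-180.0, 0.1, 173.3]
wrist_force: [-0.2, 0.8, -0.1]
opening: 0.0428
grasp_force: 0.0
```

```bash
python3 -c "
from h import *
o=bot.get_obs()
for k in('time','q','ee_pos','tcp_rot','opening'):print(k,o[k])"
```

```text
time 0.9
q [ 2.65396812e+01 -1.30955023e+01 -6.65923351e-02  1.02977016e+02
 -3.50630347e-02  3.32041462e+01]
ee_pos [0.36017392 0.1796927  0.29200532]
tcp_rot [-1.79999080e+02  6.26220207e-02  1.73335520e+02]
opening 0.0428191583798317
```

Emit:
step_arm --targets '[[0.5,[158,-401,0],[0,0,0]],[0.5,[158,-401,0],[0,0,0]],[0.5,[158,-401,0],[0,0,0]],[0.5,[158,-401,0],[0,0,0]],[0.5,[158,-401,0],[0,0,0]],[0.5,[158,-401,0],[0,0,0]],[0.5,[158,-401,0],[0,0,0]],[0.5,[158,-401,0],[0,0,0]]]'

```text
time: 1.7
ee_pos: [0.5062, -0.1917, 0.291]
tcp_rot: [180.0, -0.0, 173.5]
wrist_force: [1.2, 0.4, 0.2]
opening: 0.0424
grasp_force: 0.0
```

Emit:
step_arm --targets '[[0.5,[0,0,0],[0,0,0]],[0.5,[0,0,0],[0,0,0]]]'

```text
time: 1.9
ee_pos: [0.5058, -0.1905, 0.2901]
tcp_rot: [180.0, -0.1, 173.4]
wrist_force: [0.2, -0.3, 0.4]
opening: 0.0424
grasp_force: 0.0
```

Emit:
step_arm --targets '[[0.5,[11,-28,0],[0,0,0]],[0.5,[11,-28,-50],[0,0,0]],[0.5,[11,-28,-90],[0,0,0]],[0.5,[11,-28,-120],[0,0,0]],[0.5,[11,-28,-150],[0,0,0]],[0.5,[11,-28,-175],[0,0,0]],[0.5,[11,-28,-178],[0,0,0]],[0.5,[11,-28,-178],[0,0,0]]]'

```text
time: 2.7
ee_pos: [0.5167, -0.2165, 0.1138]
tcp_rot: [180.0, -0.0, 173.5]
wrist_force: [-0.1, 0.4, 1.2]
opening: 0.0427
grasp_force: 0.0
```

Emit:
step_arm --force 40 --targets '[[0.0,[0,0,0],[0,0,0]],[0.0,[0,0,0],[0,0,0]],[0.0,[0,0,0],[0,0,0]],[0.0,[0,0,0],[0,0,0]],[0.0,[0,0,0],[0,0,0]]]'

```text
time: 3.2
ee_pos: [0.5176, -0.2189, 0.1154]
tcp_rot: [-179.8, 0.2, 173.4]
wrist_force: [-1.0, -6.3, 4.4]
opening: 0.0131
grasp_force: 41.0
```

Emit:
step_arm --targets '[[0.0,[0,0,0],[0,0,0.09]],[0.0,[0,0,0],[0,0,0.18]],[0.0,[0,0,0],[0,0,0.27]],[0.0,[0,0,0],[0,0,0.36]],[0.0,[0,0,0],[0,0,0.45]],[0.0,[0,0,0],[0,0,0.54]],[0.0,[0,0,0],[0,0,0.63]],[0.0,[0,0,0],[0,0,0.72]]]'

```text
time: 4.0
ee_pos: [0.5177, -0.2192, 0.1154]
tcp_rot: [-179.8, 0.0, -145.1]
wrist_force: [-1.3, -7.4, 4.4]
opening: 0.0133
grasp_force: 41.0
```

Emit:
step_arm --targets '[[0.0,[0,0,0],[0,0,0.09]],[0.0,[0,0,0],[0,0,0.18]],[0.0,[0,0,0],[0,0,0.26]],[0.0,[0,0,0],[0,0,0.327]],[0.0,[0,0,0],[0,0,0.327]],[0.0,[0,0,0],[0,0,0.327]],[0.0,[0,0,0],[0,0,0.327]]]'

```text
time: 4.7
ee_pos: [0.5177, -0.2192, 0.1154]
tcp_rot: [-179.8, -0.1, -126.6]
wrist_force: [-1.4, -8.8, 4.4]
opening: 0.0132
grasp_force: 41.0
```

Emit:
step_arm --targets '[[0.5,[0,0,0],[0,0,0]],[0.5,[0,0,0],[0,0,0]],[0.5,[0,0,0],[0,0,0]],[0.5,[0,0,0],[0,0,0]],[0.5,[0,0,50],[0,0,0]],[0.5,[0,0,100],[0,0,0]],[0.5,[0,0,150],[0,0,0]],[0.5,[0,0,180],[0,0,0]]]'

```text
time: 5.5
ee_pos: [0.5171, -0.2175, 0.2975]
tcp_rot: [-179.8, 0.1, -126.5]
wrist_force: [1.4, -0.6, -0.2]
opening: 0.0427
grasp_force: 0.0
```

Emit:
step_arm --targets '[[0.5,[-140,100,60],[0,0,-1.047]],[0.5,[-140,100,60],[0,0,-1.047]],[0.5,[-140,100,60],[0,0,-1.047]],[0.5,[-140,100,60],[0,0,-1.047]],[0.5,[-140,100,60],[0,0,-1.047]],[0.5,[-140,100,60],[0,0,-1.047]],[0.5,[-140,100,60],[0,0,-1.047]],[0.5,[-140,100,60],[0,0,-1.047]]]'

```text
time: 6.3
ee_pos: [0.3768, -0.1174, 0.3535]
tcp_rot: [180.0, 0.0, 173.4]
wrist_force: [0.4, 0.3, 0.4]
opening: 0.0426
grasp_force: 0.0
```

Emit:
step_arm --targets '[[0.5,[0,0,0],[-0.079,-0.694,0]],[0.5,[0,0,0],[-0.079,-0.694,0]],[0.5,[0,0,0],[-0.079,-0.694,0]],[0.5,[0,0,0],[-0.079,-0.694,0]],[0.5,[0,0,0],[-0.079,-0.694,0]],[0.5,[0,0,0],[-0.079,-0.694,0]]]'

```text
time: 6.9
ee_pos: [0.3835, -0.1227, 0.3537]
tcp_rot: [179.8, 39.2, 173.6]
wrist_force: [-0.6, -0.7, 0.2]
opening: 0.0428
grasp_force: 0.0
```

Run:
```python
from h import *
a,d=snap('top','t1');b,d2=snap('side','s1')
o=bot.get_obs();print(o['q'],o['ee_pos'],o['tcp_rot'])
C=np.array([.517,-.2185])
for c,dd,(u0,u1,v0,v1) in(('top',d,(265,375,145,262)),('side',d2,(225,350,170,300))):
    Q=np.array([atd(c,(u,v),dd[v,u]) for v in range(v0,v1) for u in range(u0,u1) if dd[v,u]>0])
    rel=Q[:,:2]-C;az=np.degrees(np.arctan2(rel[:,1],rel[:,0]));rr=np.hypot(*rel.T)
    m=Q[(abs(az+6.5)<18)&(rr>.075)&(rr<.15)&(Q[:,2]>.085)&(Q[:,2]<.2)]
    k=m.mean(0);w=np.linalg.svd(m-k)[2][0];w*=np.sign(w[2])
    print(c,len(m),k,w,'lean',np.degrees(np.arccos(w[2])),'az',np.degrees(np.arctan2(w[1],w[0])),'zmax',m[:,2].max())
    for z in np.arange(.09,.17,.01):
        s=m[abs(m[:,2]-z)<.005]
        if len(s)>2:print(' %.3f'%z,len(s),s.mean(0).round(4),np.hypot(*(s.mean(0)[:2]-C)).round(4))
A=cv2.resize(cv2.imread('pics/t1.png')[140:270,255:385],None,fx=3,fy=3);B=cv2.resize(cv2.imread('pics/s1.png')[165:295,230:360],None,fx=3,fy=3)
cv2.imwrite('pics/c1.png',np.hstack([A,B]))
```

```text
[-26.76345993 -48.51013019 -23.27393261  77.65862211  12.86525714
 -16.04141694] [ 0.382731   -0.12195359  0.35759414] [179.92024812  39.40900489 173.64260548]
top 161 [ 0.61913325 -0.23052078  0.13481139] [ 0.6139393  -0.08919481  0.78429766] lean 38.34423294031491 az -8.266255090888215 zmax 0.16807725643044757
 0.090 3 [ 0.5931 -0.2268  0.092 ] 0.0765
 0.100 11 [ 0.5964 -0.2263  0.1002] 0.0798
 0.110 14 [ 0.5999 -0.2273  0.1096] 0.0833
 0.120 25 [ 0.6062 -0.2293  0.1193] 0.0898
 0.130 24 [ 0.6141 -0.23    0.1303] 0.0978
 0.140 19 [ 0.6211 -0.2303  0.1407] 0.1048
 0.150 36 [ 0.6327 -0.2324  0.1503] 0.1165
 0.160 28 [ 0.6369 -0.2334  0.1582] 0.1209
side 179 [ 0.61725364 -0.23595803  0.12831774] [ 0.60292118 -0.03670851  0.79695579] lean 37.159622454627026 az -3.4841193751083215 zmax 0.1590249725030639
 0.090 9 [ 0.5936 -0.2347  0.0908] 0.0783
 0.100 18 [ 0.597  -0.2331  0.101 ] 0.0813
 0.110 21 [ 0.6051 -0.2356  0.1106] 0.0897
 0.120 29 [ 0.6102 -0.236   0.1197] 0.0948
 0.130 25 [ 0.6171 -0.2374  0.1295] 0.1019
 0.140 31 [ 0.6246 -0.2376  0.1398] 0.1093
 0.150 38 [ 0.6346 -0.2357  0.1503] 0.1189
 0.160 8 [ 0.6364 -0.2352  0.1572] 0.1205
```

View pics/c1.png

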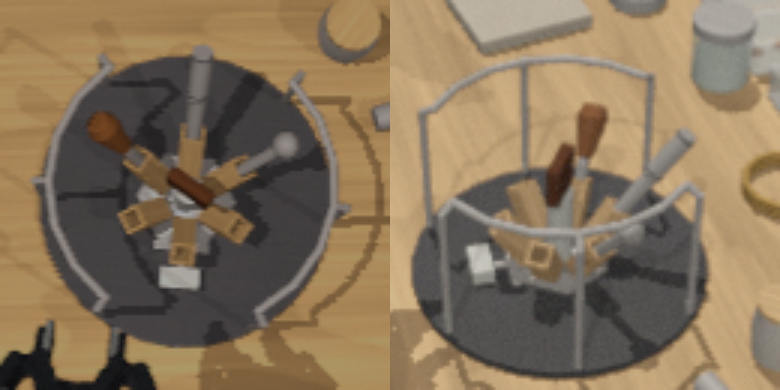

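The mandrel (top crop (200,80)) now stands at the gap. The burnisher and punch are seated on either side of it, and the turret handle has turned 60°. Next I approach the handle.

Emit:
step_arm --targets '[[0.5,[40,-20,-15],[0,0,0]],[0.5,[80,-45,-50],[0,0,0]],[0.5,[120,-65,-85],[0,0,0]],[0.5,[155,-85,-125],[0,0,0]],[0.5,[185,-102,-164],[0,0,0]],[0.5,[185,-102,-164],[0,0,0]],[0.5,[185,-102,-164],[0,0,0]]]'

```text
time: 7.7
ee_pos: [0.5685, -0.2234, 0.1906]
tcp_rot: [179.8, 39.2, 173.6]
wrist_force: [-0.6, 0.6, 0.3]
opening: 0.0426
grasp_force: 0.0
```

```bash
python3 -c "
from h import *
o=bot.get_obs()
print(o['q'],o['ee_pos'],o['tcp_rot']);print((np.array([.6305,-.2315,.1163])-o['ee_pos'])*1000)
from scipy.spatial.transform import Rotation as R
print(R.from_euler('xyz',o['tcp_rot'],degrees=True).as_matrix())"
```

```text
[-27.70010212 -23.41484116 -29.48832347  46.78138921  13.48544392
 -16.80732641] [ 0.5685471  -0.22343074  0.19057653] [179.75295823  39.18237697 173.5691069 ]
[ 61.95290066  -8.06925592 -74.27653194]
[[-0.77026142  0.10929676  0.62829257]
 [ 0.08681923  0.99400355 -0.06647837]
 [-0.63179092  0.00334215 -0.77513165]]
```

Emit:
step_arm --targets '[[0.5,[20,-3,-25],[0,0,0]],[0.5,[40,-6,-49],[0,0,0]],[0.5,[55,-7,-66],[0,0,0]],[0.5,[62,-8,-74],[0,0,0]],[0.5,[62,-8,-74],[0,0,0]],[0.5,[62,-8,-74],[0,0,0]]]'

```text
time: 8.3
ee_pos: [0.6306, -0.2319, 0.1219]
tcp_rot: [179.8, 39.6, 173.6]
wrist_force: [0.4, 0.4, 0.1]
opening: 0.0428
grasp_force: 0.0
```

Emit:
step_arm --force 80 --targets '[[0.0,[0,0,0],[0,0,0]],[0.0,[0,0,0],[0,0,0]],[0.0,[0,0,0],[0,0,0]],[0.0,[0,0,0],[0,0,0]],[0.0,[0,0,0],[0,0,0]]]'

```text
time: 8.8
ee_pos: [0.6309, -0.2323, 0.1211]
tcp_rot: [179.8, 39.6, 173.5]
wrist_force: [-0.2, -0.2, 6.6]
opening: 0.0169
grasp_force: 78.1
```

Run:
```python
from h import *
snap('top','t2');snap('side','s2')
A=cv2.resize(cv2.imread('pics/t2.png')[140:240,270:370],None,fx=4,fy=4);B=cv2.resize(cv2.imread('pics/s2.png')[165:265,260:360],None,fx=4,fy=4)
cv2.imwrite('pics/c2.png',np.hstack([A,B]))
```

```text
(no output)
```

View pics/c2.png

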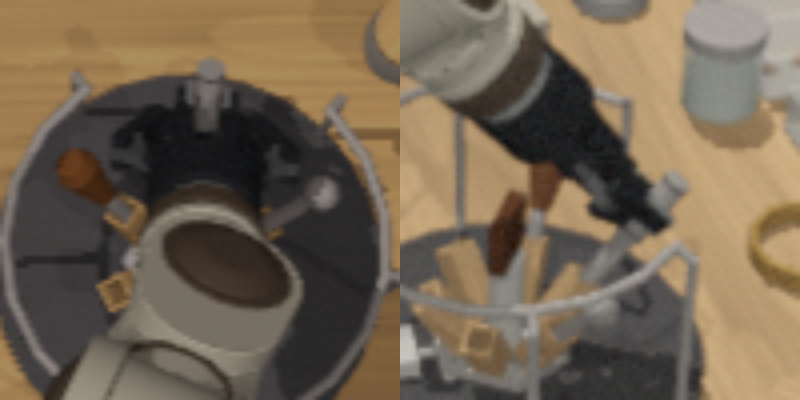

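The left half shows the fingers closed on the handle, with the butt sticking out at (210,70). The right half shows the mandrel gripped mid-handle, with the body clear of the bar and the other tools. Now I draw it out.

Emit:
step_arm --force 100 --targets '[[0.0,[0,0,0],[0,0,0]],[0.0,[6,-1,9],[0,0,0]],[0.0,[14,-2,21],[0,0,0]],[0.0,[22,-2,33],[0,0,0]],[0.0,[30,-3,45],[0,0,0]],[0.0,[38,-4,57],[0,0,0]],[0.0,[46,-5,69],[0,0,0]],[0.0,[50,-6,75],[0,0,0]]]'

```text
time: 9.7
ee_pos: [0.6809, -0.2379, 0.1951]
tcp_rot: [179.8, 39.5, 173.5]
wrist_force: [-0.4, 0.0, -0.8]
opening: 0.0168
grasp_force: 98.2
```

Run:
```python
from h import *
o=bot.get_obs();print(o['q'],o['ee_pos'],o['tcp_rot'],o['opening'])
snap('top','t3');snap('side','s3')
A=cv2.resize(cv2.imread('pics/t3.png')[130:230,270:370],None,fx=4,fy=4);B=cv2.resize(cv2.imread('pics/s3.png')[145:245,260:360],None,fx=4,fy=4)
cv2.imwrite('pics/c3.png',np.hstack([A,B]))
```

```text
[-23.57034965  -8.3114522  -17.48595772  42.66682074  10.97257993
 -13.33696821] [ 0.68089994 -0.2378739   0.19514444] [179.7694869   39.47211168 173.48932674] 0.016825855703944553
```

View pics/c3.png

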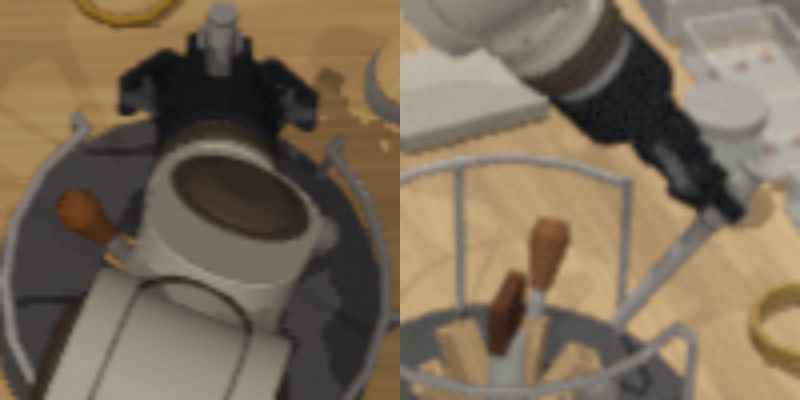

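The mandrel is out of its socket, with the tip hanging free at right-half (620,325), and the other tools are still seated. Next: lift, swing and level.

Emit:
step_arm --targets '[[0.0,[0,0,30],[0,0,0]],[0.0,[-10,0,70],[0,0,0]],[0.0,[-25,10,110],[0,0,0]],[0.0,[-40,30,140],[0,0,0]],[0.0,[-40,70,150],[0,0,0.1]],[0.0,[-40,115,150],[0,0,0.2]],[0.0,[-40,160,150],[0,0,0.3]],[0.0,[-40,205,150],[0,0,0.4]]]'

```text
time: 10.6
ee_pos: [0.6395, -0.0314, 0.3436]
tcp_rot: [179.7, 39.4, -163.4]
wrist_force: [1.4, -0.4, -1.2]
opening: 0.0166
grasp_force: 98.2
```

Emit:
step_arm --targets '[[0.0,[0,45,0],[0,0,0.09]],[0.0,[-5,90,0],[0,0,0.09]],[0.0,[-10,135,0],[0,0,0.09]],[0.0,[-15,180,0],[0,0,0.09]],[0.0,[-20,225,0],[0,0,0.09]],[0.0,[-20,250,0],[0,0,0.09]],[0.0,[-20,265,0],[0,0,0.09]],[0.0,[-20,265,0],[0,0,0.09]]]'

```text
time: 11.4
ee_pos: [0.6198, 0.2335, 0.3433]
tcp_rot: [179.8, 39.4, -158.3]
wrist_force: [0.5, -0.3, -1.2]
opening: 0.0166
grasp_force: 98.2
```

```bash
python3 -c "
from h import *
o=bot.get_obs()
print(o['q'],o['ee_pos'],o['tcp_rot'],o['opening'],o['grasp_force']);print((np.array([.6214,.2443,.21])-o['ee_pos'])*1000)"
```

```text
[ 20.11277034 -16.27911978  -7.83579765  59.08517881   1.22093437
  -1.19920707] [0.61984351 0.23345425 0.34325833] [ 179.76287465   39.3734027  -158.33619464] 0.01658117742213374 98.23002576828003
[   1.55649411   10.84574509 -133.25832747]
```

Emit:
step_arm --targets '[[0.0,[0,1,-12],[-0.04,0.1,0]],[0.0,[0,2,-25],[-0.08,0.2,0]],[0.0,[0,4,-40],[-0.12,0.3,0]],[0.0,[1,6,-55],[-0.16,0.4,0]],[0.0,[1,8,-70],[-0.2,0.5,0]],[0.0,[2,9,-85],[-0.24,0.6,0]],[0.0,[2,10,-100],[-0.28,0.7,0]],[0.0,[2,11,-113],[-0.32,0.8,0]]]'

```text
time: 12.2
ee_pos: [0.6228, 0.2415, 0.2312]
tcp_rot: [179.9, -10.1, -158.5]
wrist_force: [1.0, -0.7, -1.0]
opening: 0.0167
grasp_force: 98.3
```

Emit:
step_arm --targets '[[0.0,[0,0,0],[0,0,0]],[0.0,[0,0,0],[0,0,0]],[0.0,[0,0,0],[0,0,0]],[0.0,[0,0,0],[0,0,0]]]'

```text
time: 12.6
ee_pos: [0.6217, 0.2425, 0.2365]
tcp_rot: [180.0, -9.4, -158.4]
wrist_force: [0.2, 0.2, -0.9]
opening: 0.0172
grasp_force: 98.2
```

Run:
```python
from h import *
o=bot.get_obs();print(o['q'],o['ee_pos'],o['tcp_rot'],o['opening'],o['grasp_force'])
snap('top','t4');snap('side','s4')
A=cv2.resize(cv2.imread('pics/t4.png')[90:290,120:320],None,fx=2,fy=2);B=cv2.resize(cv2.imread('pics/s4.png')[70:270,200:400],None,fx=2,fy=2)
cv2.imwrite('pics/c4.png',np.hstack([A,B]))
```

```text
[ 2.13081451e+01  3.51175393e+01  4.86312892e+01  1.12951011e+02
 -1.94375783e-03 -2.66060516e-01] [0.62166265 0.24246757 0.23647404] [ 179.95772008   -9.4371676  -158.42214408] 0.017153550035302657 98.18260431289673
```

View pics/c4.png

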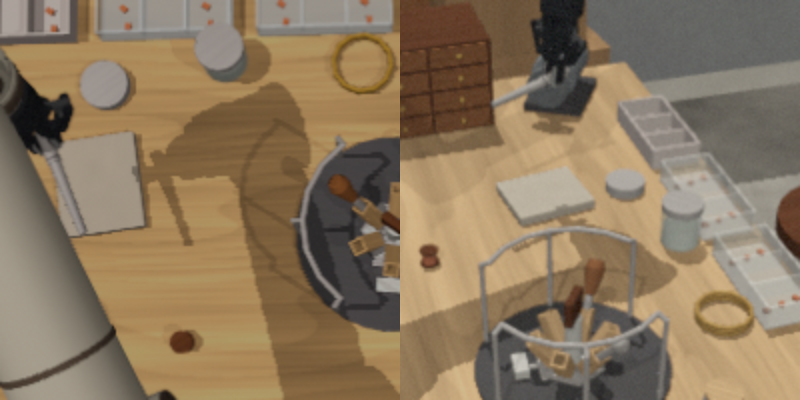

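Run:
```python
from h import *
from scipy.spatial.transform import Rotation as R
def tri(a,b):
    o1,d1=ray('top',a);o2,d2=ray('side',b)
    s=np.linalg.lstsq(np.c_[d1,-d2],o2-o1,rcond=None)[0];p=o1+d1*s[0];q=o2+d2*s[1];return (p+q)/2,np.linalg.norm(p-q)
T,e=tri((161.5,206.5),(246.5,122))
o=bot.get_obs();z=R.from_euler('xyz',o['tcp_rot'],degrees=True).as_matrix()[:,2]
G=o['ee_pos']-.019*z;u=G-T;L=np.linalg.norm(u);u/=L
print('tip',T,e,'G',G,'L',L,'angle from vertical',np.degrees(np.arccos(u[2])),'mid',T+.08*u,'butt',T+.16*u)
d=(T+.08*u)[:2]-[.6043,.234];a=np.radians(7.1);print('board xy',d@[np.cos(a),np.sin(a)],d@[-np.sin(a),np.cos(a)])
d=np.load('pics/t4.npy');Q=[]
for v in range(150,210):
  for w in range(136,165):
    p=atd('top',(w,v),d[v,w])
    if .12<p[2]<.27 and np.linalg.norm(np.cross(p-T,u))<.02:Q.append(p)
Q=np.array(Q);k=Q.mean(0);w=np.linalg.svd(Q-k)[2][0];print(len(Q),k,w,Q[:,2].min(),Q[:,2].max())
```

```text
tip [0.50451482 0.19496184 0.23484286] 0.0001312117746069645 G [0.6245592  0.24390437 0.25444229] L 0.1311112627220408 angle from vertical 81.40279747897513 mid [0.57776216 0.22482505 0.24680182] butt [0.65100949 0.25468825 0.25876079]
board xy -0.02746838727697231 -0.005824483324173713
343 [0.57715978 0.22328047 0.2499937 ] [-0.91645979 -0.37946667 -0.12691136] 0.234462601304523 0.26984564049728044
```

The mandrel is about 8° off level, and its middle is well inside the board. I'll trim the tilt and let it settle.

Emit:
step_arm --targets '[[0.0,[0,0,0],[-0.025,0.06,0]],[0.0,[0,0,0],[-0.048,0.12,0]],[0.0,[0,0,0],[-0.048,0.12,0]],[0.0,[0,0,0],[-0.048,0.12,0]],[0.0,[0,0,0],[-0.048,0.12,0]],[0.0,[0,0,0],[-0.048,0.12,0]],[0.0,[0,0,0],[-0.048,0.12,0]],[0.0,[0,0,0],[-0.048,0.12,0]]]'

```text
time: 13.5
ee_pos: [0.622, 0.243, 0.2327]
tcp_rot: [180.0, -17.2, -158.4]
wrist_force: [0.4, -0.2, -0.7]
opening: 0.0168
grasp_force: 98.2
```

Run:
```python
from h import *
o=bot.get_obs();print(o['qd'],o['ee_pos'],o['tcp_rot'],o['grasp_force'])
if abs(o['ee_pos']-[.622,.242,.236]).max()<.015 and o['grasp_force']>50: print(bot.job_done())
```

```text
[-0.04232274  0.85925488  0.56272365  0.06473284  0.01259421 -0.02551802] [0.62203752 0.24301667 0.23272877] [ 179.98935287  -17.20076422 -158.40341126] 98.24958801269531
the job is handed in; nothing more can be done
None
```

I handed the job in at 13.5 s: the carousel is one click on, and the gripper is holding the mandrel nearly level, about 0.22 m above the board's top; no verdict came back.

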